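# Snap the food box lid shut all round

### The job

The lid of the rectangular food box is lying in place, but its four rim sections still stand up. Press down each side of the rim with the fingertips until all four have clicked shut, without crushing the box, and take the hand away. Do not pick up, tip or shove the box - it stays standing where it is - and leave the other baking things alone.

Things in the scene. Friction and masses are not known exactly. Their poses are not given: they have to be found in the camera images.
- food_box: white rectangular food box with a lime-green lid in place, full (0.7 to 1 kg), loose on the table: it slides if pushed sideways. 196 mm (its x) by 146 mm (its y) over the lid flange; body 180 x 130 mm. Origin: centre of its underside; z up. Four straight rim sections, one along each side, stand proud at the start (tops 103 mm above the table); clicked shut their tops are at 95 mm.
- lid_panel (a point): centre of the top of the lid's fixed middle panel (146 x 96 mm), 90 mm above the table. The rim sections surround it. Also fixed: the flange under the sections (top at 85 mm) and a 22 mm square block at each corner, between the sections (top at 91 mm).
- lid_handle (a point): top middle of the fixed carrying handle on the middle of the lid, 111 mm above the table: a bar 70 mm long along the box's x, 10 mm thick. Not to be used.
- rim_near (a joint): how far the rim section on the box's -x side has been pressed straight down, m: 0 open (proud), 0.008 shut. It first gives way at about 5 to 8 N, resists less and less the deeper it goes, passes its catch at about 0.0055, then snaps down by itself to 0.008 and stays; released earlier it springs back up.
- rim_near_top (a point): centre of the top face of the rim section on the box's -x side (face 20 x 90 mm, box x by y), at [-85, 0] mm in the box's x, y; it moves down with the section, and its axes are the box's. Any spot on the face may be pressed.
- rim_far (a joint): how far the rim section on the box's +x side has been pressed straight down, m: 0 open (proud), 0.008 shut. It first gives way at about 5 to 8 N, resists less and less the deeper it goes, passes its catch at about 0.0055, then snaps down by itself to 0.008 and stays; released earlier it springs back up.
- rim_far_top (a point): centre of the top face of the rim section on the box's +x side (face 20 x 90 mm, box x by y), at [85, 0] mm in the box's x, y; it moves down with the section, and its axes are the box's. Any spot on the face may be pressed.
- rim_left (a joint): how far the rim section on the box's +y side has been pressed straight down, m: 0 open (proud), 0.008 shut. It first gives way at about 5 to 8 N, resists less and less the deeper it goes, passes its catch at about 0.0055, then snaps down by itself to 0.008 and stays; released earlier it springs back up.
- rim_left_top (a point): centre of the top face of the rim section on the box's +y side (face 138 x 20 mm, box x by y), at [0, 61] mm in the box's x, y; it moves down with the section, and its axes are the box's. Any spot on the face may be pressed.
- rim_right (a joint): how far the rim section on the box's -y side has been pressed straight down, m: 0 open (proud), 0.008 shut. It first gives way at about 5 to 8 N, resists less and less the deeper it goes, passes its catch at about 0.0055, then snaps down by itself to 0.008 and stays; released earlier it springs back up.
- rim_right_top (a point): centre of the top face of the rim section on the box's -y side (face 138 x 20 mm, box x by y), at [0, -61] mm in the box's x, y; it moves down with the section, and its axes are the box's. Any spot on the face may be pressed.
- muffin_cup_a: bystander, loose: orange silicone muffin cup, open upward, 72 mm across its rim, 32 mm tall; origin at the middle of its underside
- muffin_cup_b: bystander, loose: green silicone muffin cup, open upward, 72 mm across its rim, 32 mm tall; origin at the middle of its underside
- nozzle: bystander, loose: steel piping nozzle, a cone standing on its wide end, 34 mm across, 45 mm tall; origin at the middle of its underside
- measuring_spoon: bystander, loose: blue measuring spoon lying flat, 122 mm long, 25 mm tall at most; origin at the middle of its underside, x along its length, bowl at the +x end
- sprinkle_jar: bystander, loose: glass jar with metal cap, 68 mm across, 100 mm tall; origin at the middle of its underside
- round_tub: bystander, loose: round white tub with its own lid already shut, 120 mm across, 72 mm tall; origin at the middle of its underside
- spatula: bystander, loose: spatula with a black handle lying flat, about 240 mm long, 58 mm wide, 14 mm tall; origin at the underside, about mid-length, x along its length
Mind the look-alikes: they are no part of the job. Leave any blue, purple or red look-alike of the food_box alone.

How it is judged (in metres and radians):
At the end, for the whole second after the job is handed in: All four rim sections are shut (pressed at least 7 of their 8 mm), and the box stands level and at rest within 30 mm of where it started (value of joint each of rim_near, rim_far, rim_left, rim_right above 0.007 m and distance of food_box from where it was at the start of the episode below 0.03 m and angle between food_box's own z axis and vertical below 0.05 rad and linear speed of food_box below 0.01 m/s); the robot touches nothing.
It fails at once if the food box is lifted (more than 10 mm) or tipped (more than 0.15 rad) (height (world z) of food_box above 0.01 m or angle between food_box's own z axis and vertical above 0.15 rad).
It fails at once if the food box is shoved more than 40 mm from its place (distance of food_box from where it was at the start of the episode above 0.04 m).
It fails at once if the box is crushed: the robot presses on it with more than 70 N (contact force between any of the fingers, the arm and food_box above 70 N).
It fails at once if another thing is moved by more than 15 mm (distance of any of muffin_cup_a, muffin_cup_b, nozzle, measuring_spoon, sprinkle_jar, round_tub, spatula from where it was at the start of the episode above 0.015 m).
It also fails if it takes over 53 s, if anything falls off the work surface, if the arm or the gripper's body presses on something with over 40 N, if the wrist force passes 120 N, or if a joint passes its speed limit or range.

### The arm

A 6-joint arm with a two-finger parallel gripper is mounted at the origin on the work surface. World frame = base frame: x ahead of the robot, y to its left, z up, the work surface at z = 0. Lengths are in m, angles in degrees, forces in N, time in s.
With the tool pointing down it reaches from about 0.4 to 0.825 m from the base axis. Payload 7 kg.
Tool frame: the origin (TCP) lies on the centre line of the jaws, within the pads' length; the fingertips stand 8 mm ahead of it and the grasp point (between the pads) lies 11 mm behind it; z points along the fingers, y is the line along which they close (so a half turn about z gives the same grasp; the last joint's range is limited). The gripper opens to 88 mm and grips with 3 to 60 N. Pads are 19 mm wide; open, the fingers measure 130 mm over their backs; the gripper's body (78 mm by 193 mm) begins 47 mm behind the grasp point.
Start: joints at [90.59, 20.546, 0.682, 0, -70.136, -16.507], TCP at [0.185, 0.649, 0.235] pointing down, gripper open.
Joint ranges: [-176.03, 176.03], [-82.01, 121.73], [-58.28, 71.71], [-173.87, 95.51], [-174.79, -0.11], [-173.66, 173.66]. Speed limits (degrees/s): [136.94, 136.94, 172.46, 180, 180, 180].

### API

Orientations are given as [roll, pitch, yaw] about the fixed x, y, z axes, in that order (R = Rz(yaw) Ry(pitch) Rx(roll)).
In Python, from plant import ctrl, vision gives the robot as it stands. The module is installed in compiled form; this text tells all that it offers.
- The arm moves only by the tool move_arm, never from a script. Its argument "moves" is one flat list of numbers, 7 for each row, row after row: the finger opening in cm, from 0 to 8.76, then the shift along the tool's x, y, z in cm, then the turn, a rotation vector about the tool's x, y, z in rad. A call has 1 to 8 rows; each row shifts and turns the commanded pose from where the row before left it, along the tool's axes as they then stand; what a row does not reach is not made up. A row lasts 1/10 s, in which the tool goes at most 50 mm and 8.59 degrees, less where a joint would pass 70% of its speed; a pose out of reach is approached as far as the arm can. A call with a gripper value outside its range is refused whole. The fingers move at their own pace and stop on an object; the grip force is fixed at half the most. Time passes only in rows, so rows that do not move let the fingers close. It gives the time, the measured TCP pose, the force, the opening and the grip force at its end, in the units of the state.
- ctrl.get_obs(): the state, without advancing time (a new reading comes with each control period).
- vision.snapshot(name): name is "side" or "top"; returns (picture, depth): 400x640x3 uint8, red, green, blue; 400x640 float32, m along the optical axis (not along the pixel's ray), 0 where there is no reading.
- vision.camera_model(name): a dict with "vertical_fov" (degrees; the focal length in pixels is half the picture's height over the tangent of half this angle, whatever the lens; pixels are square), "cx", "cy" (the principal point, pixels), "D" ([k1, k2, p1, p2, k3] as OpenCV has them; the pictures are not rectified), "cam_to_world" (4x4, takes a point from camera to world coordinates). Camera axes: x right, y down, z forward; pixel columns grow to the right and rows downward; lengths in m; the calibration is good to about 2 mm. A picture is of the moment at which its call begins. camera_model takes no time and is no camera call.
- ctrl.close_job(): hands the job in; it is judged then, once.
The state is a dict: "clock": time; "joint_pos": joint angles; "qvel": joint speeds; "tau": joint torques, N m; "tool_pos": TCP position; "orientation": TCP orientation; "force": force on the tool from outside, world axes, zero at the start; "moment": the same for the moment, N m; "opening": finger opening in m; "gripper_force": force on a finger pad.
Only numpy, scipy, OpenCV 4.12 (cv2) and the standard library are available. Lean on these libraries where they do the work, as an engineer would, in place of code of your own. Each camera call takes 0.05 s, during which the arm holds its last target. There are 200 camera calls.

## Working session

There is one attempt and no reset: what is moved stays moved. The work goes in short steps, Python scripts to look and compute and a tool call to move; the robot and the scene stay as the last step left them, time stands still between calls to the robot, and variables do not carry over. Pictures are saved under pics/ and viewed, at most 10 in all, crops included, and the job is handed in when it is done.

Besides the shell and the picture viewer there is one more tool, called after ">>>" as name(argument=value, ...) on one line, values as JSON. move_arm: Moves the arm, as the interface text tells. Its arguments: {"type":"object","properties":{"moves":{"type":"array"}},"required":["moves"]}

```bash
mkdir -p pics; cat > h.py <<'E'
import numpy as np,cv2
from plant import ctrl,vision
def snap(n,tag):
    p,d=vision.snapshot(n); cv2.imwrite(f'pics/{tag}.png',cv2.cvtColor(p,cv2.COLOR_RGB2BGR)); np.save(f'pics/{tag}.npy',d); return p,d
def world(n,d):
    m=vision.camera_model(n); f=200/np.tan(np.radians(m['vertical_fov']/2))
    K=np.array([[f,0,m['cx']],[0,f,m['cy']],[0,0,1]])
    v,u=np.mgrid[:400,:640]
    q=cv2.undistortPoints(np.stack([u,v],-1).reshape(-1,1,2).astype(float),K,np.array(m['D'])).reshape(400,640,2)
    P=np.dstack([q*d[...,None],d,np.ones_like(d)])
    W=(P@np.array(m['cam_to_world']).T)[...,:3]; W[d==0]=np.nan; return W
E
python3 - <<'E'
from h import *
for n in('top','side'): snap(n,n+'0'); print(vision.camera_model(n)['cam_to_world'])
a=np.vstack([cv2.imread('pics/top0.png'),cv2.imread('pics/side0.png')]); 
o=ctrl.get_obs(); print(o['clock'],o['tool_pos'],o['orientation'],o['force'],o['opening'])
E
```

```text
[[ 0.01356486 -0.99380008  0.11035128  0.31265932]
 [-0.99988389 -0.01424795 -0.00540389 -0.02182318]
 [ 0.00694267 -0.11026516 -0.99387796  1.52676677]
 [ 0.          0.          0.          1.        ]]
[[-0.99985132  0.0031422   0.01695488  0.43393887]
 [-0.00932757  0.72843013 -0.68505659  0.81847846]
 [-0.01450303 -0.68511289 -0.72829252  0.9716876 ]
 [ 0.          0.          0.          1.        ]]
0.1 [0.18505659 0.64869381 0.23369851] [ 1.79913535e+02 -1.00344908e-02 -1.59233304e+01] [ 0.42050756 -0.41127092  0.01775622] 0.08766666230778739
```

View pics/top0.png

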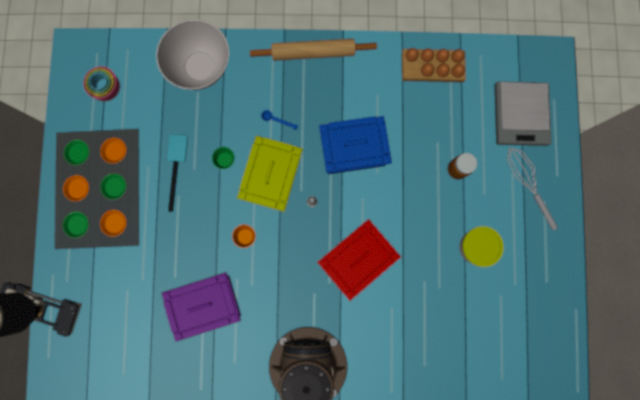

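View pics/side0.png

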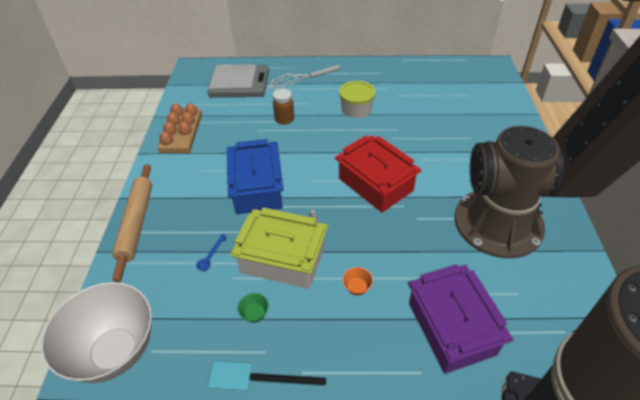

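Candidates in the top view are lime (270,174), blue (355,145), red (359,259) and purple (201,306). The round tub with a lime lid at (482,246) is also similar in colour. The rectangular lime one is the food box. Next I'll measure it and check a crop.

```bash
cat > m.py <<'E'
from h import *
import sys
def boxpose(n,p,d):
    W=world(n,d); h=cv2.cvtColor(p,cv2.COLOR_RGB2HSV)
    m=(h[...,0]>22)&(h[...,0]<40)&(h[...,1]>120)&(h[...,2]>60)&(W[...,2]>.075)&(W[...,2]<.125)
    m[:, 430:]&=(n=='side')
    if n=='side': m[:130]=0
    q=W[m]; r=cv2.minAreaRect(q[:,:2].astype(np.float32)*1000)
    return r,q,m,W
E
python3 - <<'E'
from m import *
for n in('top','side'):
    p=cv2.cvtColor(cv2.imread(f'pics/{n}0.png'),cv2.COLOR_BGR2RGB);d=np.load(f'pics/{n}0.npy')
    r,q,m,W=boxpose(n,p,d); print(n,r,len(q),np.percentile(q[:,2],[5,25,50,75,95]).round(4))
    if n=='top':
        # obstacles heights nearby
        for nm,(u,v) in dict(nozzle=(312,201),orange=(244,236),green=(223,157),spoon=(266,116),jar=(467,162),blue=(355,145),red=(359,259),purple=(201,306)).items(): print(nm,np.nanmedian(W[v-2:v+3,u-2:u+3].reshape(-1,3),0).round(3))
    ys,xs=np.where(m); c=p[ys.min()-15:ys.max()+16,xs.min()-15:xs.max()+16,::-1]
    cv2.imwrite(f'pics/crop_{n}.png',cv2.resize(c,None,fx=4,fy=4))
E
```

```text
top ((565.4390258789062, 117.43565368652344), (141.31211853027344, 192.40426635742188), 75.08956909179688) 3167 [0.0852 0.0893 0.0928 0.102  0.1078]
nozzle [ 0.49  -0.007  0.04 ]
orange [0.385 0.199 0.004]
green [0.628 0.271 0.006]
spoon [0.761 0.142 0.003]
jar [ 0.604 -0.456  0.102]
blue [ 0.652 -0.131  0.09 ]
red [ 0.32  -0.142  0.11 ]
purple [0.183 0.299 0.11 ]
side ((563.626953125, 123.35690307617188), (144.7364501953125, 192.66604614257812), 75.46925354003906) 4206 [0.0832 0.0877 0.0902 0.1007 0.1043]
```

View pics/crop_side.png

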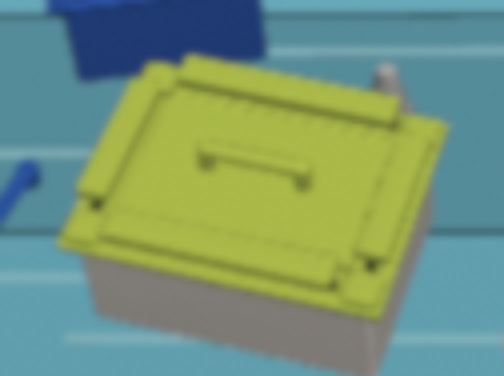

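>>> move_arm(moves=[0,3.2,2.1,0,0,0,0,0,3.2,2.1,0,0,0,0,0,3.2,2.1,0,0,0,0,0,3.2,2.1,0,0,0,0,0,3.2,2.1,0,0,0,0,0,3.2,2.1,0,0,0,0,0,3.2,2.1,0,0,0,0,0,3.2,2.1,0,0,0,0])

```text
clock: 0.9
tool_pos: [0.3859, 0.4159, 0.2344]
orientation: [180.0, 0.0, -15.9]
force: [0.3, 0.3, -0.1]
opening: 0.0293
gripper_force: 0.0
```

>>> move_arm(moves=[0,3.2,2.1,0,0,0,0,0,3.2,2.1,0,0,0,0,0,3.2,2.1,0,0,0,0,0,3.2,2.1,0,0,0,0,0,3.2,2.1,0,0,0,0,0,3.2,2.1,0,0,0,0,0,3.2,2.1,0,0,0,0,0,0,0,0,0,0,0])

```text
clock: 1.7
tool_pos: [0.5621, 0.2113, 0.2338]
orientation: [179.9, 0.0, -16.1]
force: [-0.8, 0.4, -0.2]
opening: 0.0008
gripper_force: 0.0
```

>>> move_arm(moves=[0,1.3,1.3,0,0,0,0,0,1.3,1.3,2,0,0,0,0,0,0,3,0,0,0,0,0,0,3,0,0,0,0,0,0,2.4,0,0,0,0,0,0,0,0,0,0])

```text
clock: 2.3
tool_pos: [0.5757, 0.1815, 0.1268]
orientation: [179.7, 0.3, -15.9]
force: [-0.9, 0.1, 0.2]
opening: 0.0005
gripper_force: 0.0
```

```bash
python3 - <<'E'
from m import *
p,d=snap('side','s1'); cv2.imwrite('pics/s1c.png',cv2.resize(p[150:330,180:420,::-1],None,fx=3,fy=3))
print(ctrl.get_obs()['tool_pos'])
E
```

```text
[0.57710161 0.18206828 0.12916465]
```

View pics/s1c.png

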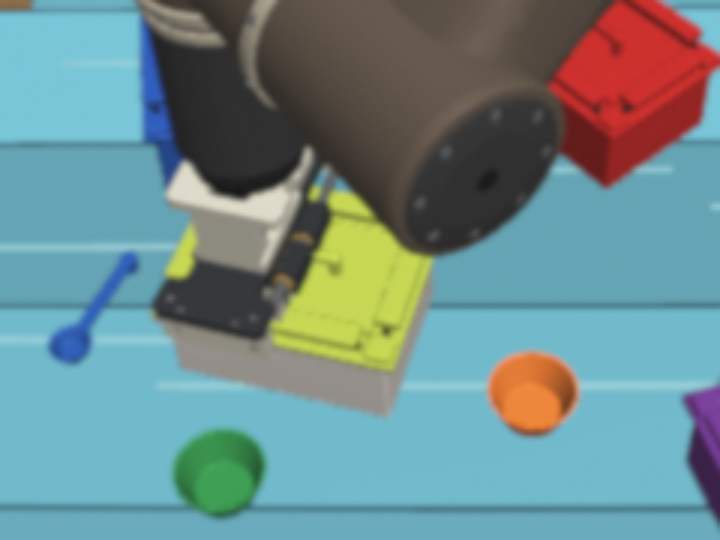

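```bash
python3 - <<'E'
from m import *
d=np.load('pics/s1.npy');W=world('side',d)
m=vision.camera_model('side');f=200/np.tan(np.radians(m['vertical_fov']/2));K=np.array([[f,0,m['cx']],[0,f,m['cy']],[0,0,1]])
T=np.linalg.inv(np.array(m['cam_to_world']))
for P in([.577,.182,.121],[.577,.182,.18],[.580,.179,.103]):
    u=cv2.projectPoints(np.array([P]),cv2.Rodrigues(T[:3,:3])[0],T[:3,3],K,np.array(m['D']))[0].ravel(); print(P,u,'crop',(u-[180,150])*3)
for u,v in((265,345),(255,345),(210,300),(260,330),(225,330)):
    print(u,v,W[150+v//3,180+u//3].round(3))
E
```

```text
[0.577, 0.182, 0.121] [270.4859892  250.38841267] crop [271.4579676 301.165238 ]
[0.577, 0.182, 0.18] [267.6934535  233.70900757] crop [263.08036051 251.12702271]
[0.58, 0.179, 0.103] [270.08426454 254.12721941] crop [270.25279361 312.38165822]
265 345 [0.565 0.28  0.205]
255 345 [0.57  0.282 0.208]
210 300 [0.6   0.259 0.225]
260 330 [0.566 0.282 0.223]
225 330 [0.588 0.279 0.219]
```

>>> move_arm(moves=[0,0,0,0.8,0,0,0,0,0,0,0.7,0,0,0,0,0,0,0.2,0,0,0,0,0,0,0.2,0,0,0,0,0,0,0.1,0,0,0])

```text
clock: 2.85
tool_pos: [0.5784, 0.1825, 0.1112]
orientation: [-180.0, -0.0, -15.9]
force: [-2.9, 0.3, 7.1]
opening: 0.0004
gripper_force: 3.6
```

>>> move_arm(moves=[0,0,0,0.1,0,0,0,0,0,0,0.1,0,0,0])

```text
clock: 3.05
tool_pos: [0.5784, 0.1825, 0.1097]
orientation: [-180.0, -0.0, -15.9]
force: [-4.1, -0.6, 6.7]
opening: 0.0002
gripper_force: 3.4
```

>>> move_arm(moves=[0,0,0,0.1,0,0,0,0,0,0,0.1,0,0,0,0,0,0,0.1,0,0,0])

```text
clock: 3.35
tool_pos: [0.5783, 0.1825, 0.1061]
orientation: [-180.0, -0.0, -15.9]
force: [0.3, 0.5, -0.2]
opening: 0.0002
gripper_force: 0.4
```

>>> move_arm(moves=[0,0,0,0.1,0,0,0,0,0,0,0.1,0,0,0])

```text
clock: 3.55
tool_pos: [0.5784, 0.1825, 0.1036]
orientation: [-180.0, -0.0, -15.9]
force: [0.0, -0.2, -0.5]
opening: 0.0007
gripper_force: 0.0
```

>>> move_arm(moves=[0,0,0,-2.7,0,0,0,0,-2.7,2.2,0,0,0,0,0,-2.7,2.2,0,0,0,0,0,-2.7,2.1,0,0,0,0,0,0,0,0,0,0,0,0,0,0,0.8,0,0,0,0,0,0,0.6,0,0,0])

```text
clock: 4.25
tool_pos: [0.4832, 0.1426, 0.1161]
orientation: [-180.0, -0.0, -15.9]
force: [0.0, -0.4, -0.3]
opening: 0.0005
gripper_force: 0.0
```

>>> move_arm(moves=[0,0,0,0.3,0,0,0,0,0,0,0.2,0,0,0,0,0,0,0.1,0,0,0,0,0,0,0.1,0,0,0])

```text
clock: 4.65
tool_pos: [0.4827, 0.1421, 0.1095]
orientation: [180.0, 0.0, -15.9]
force: [-3.3, -0.5, 6.6]
opening: 0.0004
gripper_force: 3.3
```

>>> move_arm(moves=[0,0,0,0.1,0,0,0,0,0,0,0.1,0,0,0,0,0,0,0.1,0,0,0])

```text
clock: 4.95
tool_pos: [0.4827, 0.1421, 0.1064]
orientation: [180.0, 0.0, -15.9]
force: [-0.8, 0.3, 1.5]
opening: 0.0005
gripper_force: 0.6
```

>>> move_arm(moves=[0,0,0,0.1,0,0,0,0,0,0,0.1,0,0,0])

```text
clock: 5.15
tool_pos: [0.4826, 0.1422, 0.1042]
orientation: [180.0, 0.0, -15.9]
force: [0.0, -0.5, 0.2]
opening: 0.0003
gripper_force: 0.0
```

>>> move_arm(moves=[0,0,0,-2.7,0,0,0,0,2.9,2,0,0,0,0,0,2.9,2,0,0,0,0,0,2.8,2,0,0,0,0,0,0,0,0,0,0,0,0,0,0,0.8,0,0,0,0,0,0,0.7,0,0,0])

```text
clock: 5.85
tool_pos: [0.5482, 0.061, 0.1156]
orientation: [180.0, 0.0, -15.9]
force: [0.4, 0.1, -0.3]
opening: 0.0001
gripper_force: 0.0
```

>>> move_arm(moves=[0,0,0,0.3,0,0,0,0,0,0,0.2,0,0,0,0,0,0,0.1,0,0,0,0,0,0,0.1,0,0,0])

```text
clock: 6.25
tool_pos: [0.548, 0.0613, 0.11]
orientation: [180.0, 0.0, -15.9]
force: [-4.8, 1.0, 6.7]
opening: 0.0005
gripper_force: 3.5
```

>>> move_arm(moves=[0,0,0,0.1,0,0,0,0,0,0,0.1,0,0,0,0,0,0,0.1,0,0,0])

```text
clock: 6.55
tool_pos: [0.5484, 0.0612, 0.1069]
orientation: [-180.0, -0.0, -15.9]
force: [-1.5, -0.4, 3.0]
opening: 0.0003
gripper_force: 1.2
```

>>> move_arm(moves=[0,0,0,0.1,0,0,0,0,0,0,0.1,0,0,0])

```text
clock: 6.75
tool_pos: [0.5489, 0.0611, 0.1045]
orientation: [-180.0, -0.0, -15.9]
force: [0.8, 0.1, 0.4]
opening: 0.0003
gripper_force: 0.0
```

>>> move_arm(moves=[0,0,0,-2.7,0,0,0,0,2.8,-2.1,0,0,0,0,0,2.8,-2.1,0,0,0,0,0,2.8,-2,0,0,0,0,0,0,0,0,0,0,0,0,0,0,0.8,0,0,0,0,0,0,0.7,0,0,0])

```text
clock: 7.45
tool_pos: [0.6457, 0.0971, 0.1154]
orientation: [180.0, 0.1, -15.9]
force: [-0.6, -0.3, -0.4]
opening: 0.0005
gripper_force: 0.0
```

>>> move_arm(moves=[0,0,0,0.3,0,0,0,0,0,0,0.2,0,0,0,0,0,0,0.1,0,0,0,0,0,0,0.1,0,0,0])

```text
clock: 7.85
tool_pos: [0.6457, 0.097, 0.1105]
orientation: [180.0, 0.0, -15.9]
force: [-5.2, -1.3, 6.4]
opening: 0.0001
gripper_force: 3.6
```

>>> move_arm(moves=[0,0,0,0.1,0,0,0,0,0,0,0.1,0,0,0,0,0,0,0.1,0,0,0,0,0,0,0.1,0,0,0])

```text
clock: 8.25
tool_pos: [0.6465, 0.0973, 0.1062]
orientation: [-180.0, -0.0, -15.9]
force: [-0.6, -0.3, 0.7]
opening: 0.0006
gripper_force: 0.4
```

Press slightly further, then lift and back off towards the robot's left so I can look.

>>> move_arm(moves=[0,0,0,0.1,0,0,0,0,0,0,0.1,0,0,0])

```text
clock: 8.45
tool_pos: [0.6469, 0.0976, 0.1036]
orientation: [-180.0, -0.0, -15.9]
force: [1.1, 0.3, 0.3]
opening: 0.0007
gripper_force: 0.0
```

>>> move_arm(moves=[0,0,0,-2.5,0,0,0,0,0,0,-4,0,0,0,0,0,0,-4,0,0,0,0,0,3,-2,0,0,0,0,0,4,0,0,0,0,0,0,4,0,0,0,0,0,0,4,0,0,0,0,0,0,4,0,0,0,0])

```text
clock: 9.25
tool_pos: [0.594, -0.0866, 0.2286]
orientation: [-180.0, -0.0, -15.9]
force: [0.3, -1.3, 0.3]
opening: 0.0006
gripper_force: 0.0
```

>>> move_arm(moves=[0,0,4,0,0,0,0,0,0,4,0,0,0,0,0,0,4,0,0,0,0,0,0,4,0,0,0,0,0,0,0,0,0,0,0])

```text
clock: 9.75
tool_pos: [0.5491, -0.2427, 0.2283]
orientation: [180.0, 0.0, -16.1]
force: [0.2, 0.7, -0.4]
opening: 0.0006
gripper_force: 0.0
```

```bash
python3 - <<'E'
from m import *
for n in('side','top'):
    p,d=snap(n,n+'2'); r,q,m,W=boxpose(n,p,d); print(n,r,len(q))
    if n=='side': cv2.imwrite('pics/s2c.png',cv2.resize(p[190:300,180:380,::-1],None,fx=4,fy=4))
    a=np.radians(-14.8); e=np.array([np.cos(a),np.sin(a)]); f=np.array([-e[1],e[0]])
    for tag in ('0','2'):
        W=world(n,np.load(f'pics/{n}{tag}.npy'))
        b=(W[...,:2]-[.5645,.120]); bx=b@e; by=b@f; h=W[...,2]
        for nm,(x,y,lx,ly) in dict(near=(-.085,0,.005,.035),far=(.085,0,.005,.035),left=(0,.061,.05,.005),right=(0,-.061,.05,.005),panel=(0,.03,.05,.01)).items():
            k=(abs(bx-x)<lx)&(abs(by-y)<ly)&(h>.07); print(tag,nm,k.sum(),(np.median(h[k])*1000).round(1))
print(ctrl.get_obs()['tool_pos'])
E
```

```text
side ((562.94775390625, 123.30426025390625), (145.16238403320312, 191.78302001953125), 74.6883316040039) 4044
0 near 108 102.2
0 far 93 102.0
0 left 174 102.0
0 right 156 101.4
0 panel 298 89.1
2 near 101 94.0
2 far 91 94.5
2 left 159 93.9
2 right 130 93.8
2 panel 297 88.7
top ((565.8871459960938, 117.5896224975586), (141.42018127441406, 192.63648986816406), 75.10452270507812) 3137
0 near 85 103.9
0 far 83 104.4
0 left 120 104.1
0 right 120 103.6
0 panel 228 90.4
2 near 87 95.2
2 far 82 95.9
2 left 120 95.4
2 right 118 95.4
2 panel 229 90.8
[ 0.55026402 -0.24002299  0.22828751]
```

View pics/s2c.png

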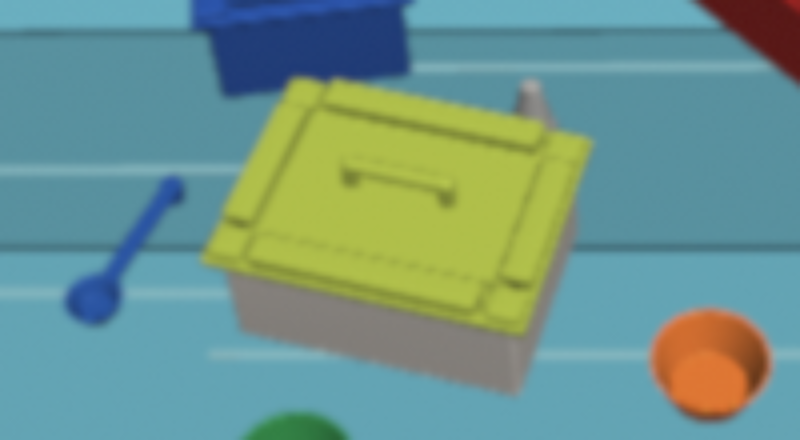

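The crop shows all four sections lying flush around the lid (crop centre about (400,190)). Their tops dropped from about 103 to 95 mm, the box hasn't moved, and the arm is clear.

```bash
python3 -c "
from plant import ctrl
print(ctrl.close_job())"
```

```text
the job is handed in; nothing more can be done
None
```

All four rim sections are clicked shut (their tops measure about 95 mm, down from 103 mm), the box hasn't moved, the hand is clear, and the job is handed in.

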